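# Knock a stuck lens lap out of its fixture with the lever bar

## Robot

A 6-joint arm with a two-finger parallel gripper is mounted at the origin on a cart in front of the work surface, level with it; the furniture and walls round the work are solid. World frame = base frame: x ahead of the robot, y to its left, z up, the work surface at z = 0. Lengths are in mm, angles in rad, forces in N, time in s.
With the tool pointing down it reaches from about 400 to 825 mm from the base axis. Payload 7 kg.
Tool frame: the origin (TCP) lies at the very end of the fingers, on their centre line; the grasp point (between the pads) lies 19 mm behind it; z points along the fingers, y is the direction in which the jaws open and shut (so a half turn about z gives the same grasp; the last joint's range is limited). The gripper opens to 88 mm and grips with 3 to 60 N. Pads are 19 mm wide; open, the fingers measure 130 mm over their backs; the gripper's body (78 mm by 193 mm) begins 47 mm behind the grasp point.
Start: joints at [-1.036, 0.359, 0.012, 0, -1.224, -0.288], TCP at [164.878, -654.531, 226.561] pointing down, gripper open.
Joint ranges: [-3.07, 3.07], [-1.43, 2.12], [-1.02, 1.25], [-3.03, 1.67], [-3.05, -0], [-3.03, 3.03]. Speed limits (rad/s): [2.39, 2.39, 3.01, 3.14, 3.14, 3.14].

## Interface

Orientations are given as a unit quaternion [x, y, z, w].
In Python, from plant import bot gives the robot as it stands. Calls block until the motion is done:
- bot.move_ptp(position, orientation): joint-space move of the TCP to a pose.
- bot.line_to(position, velocity=150, ori=None): straight line of the TCP; ori=None keeps the orientation; velocity is the mean speed in mm/s.
- bot.move_joints(angles): joint-space move.
- bot.move_gripper(opening, force=None): finger opening in mm; force is the grip in N (None keeps the last); returns when the fingers have stopped.
- bot.pause(seconds).
- bot.solve_ik(position, orientation): joint angles nearest the present ones, or None.
- bot.read_state(): the state.
- bot.camera(name): name is "side" or "top"; returns the picture (480x640x3 uint8, red, green, blue); there is no depth.
- bot.get_calibration(name): a dict with "fx", "fy", "cx", "cy" (pixels), "distortion" ([k1, k2, p1, p2, k3] as OpenCV has them; the pictures are not rectified), "view" (4x4, takes a point from world to camera coordinates). Camera axes: x right, y up, looking along -z (the intrinsics and any distortion apply to the point x, -y, -z); pixel columns grow to the right and rows downward; lengths in mm; the calibration is good to about 2 mm. A picture is of the moment at which its call begins. get_calibration takes no time and is no camera call.
A pose or a line that the arm cannot do raises bot.Unreachable and nothing moves.
- bot.close_job(): hands the job in, once; it reports no verdict.
The state is a dict: "t": time; "joint_pos": joint angles; "qvel": joint speeds; "tau": joint torques, N m; "tcp_pos": TCP position; "eef_rot": TCP orientation; "contact_force": force on the tool from outside, world axes, zero at the start; "moment": the same for the moment, N m; "width": finger opening in mm.
Only numpy, scipy, OpenCV 4.12 (cv2) and the standard library are available. Lean on these libraries where they do the work, as an engineer would, in place of code of your own. Each camera call takes 0.05 s, during which the arm holds its last target.

## Task

The lens lap is stuck in the sprung cup of the grey fixture and can only be knocked out from below. Take the lever bar from its wooden rest, lay it over the fixture's cross rod with its nose under the foot of the knockout rod and let go; then take it again by its wooden handle, where it has leverage, and bring the handle down until the rod has pushed the lap up past the springs. Set the lap down gently, dome up, in the grey tray (the bar may stay in the fixture), and leave the loupe, the glue tube and the olive tin alone.

Things in the scene. Friction and masses are not known exactly. Their poses are not given: they have to be found in the camera images.
- nest (a point): Centre of the mouth of the dark steel cup on the fixed grey fixture, on the axis of cup and knockout rod, 99 mm above the worktop. x points level into the fixture from its open front, where the bar enters; z up. The cup (92 mm outside, bore 62, 21 deep) stands on a plate 112 x 104 mm, 70 to 78 mm up, on 16 mm square pillars at x = -48 and 40, y = -40 and 40 mm. Base plate 124 x 112 x 8 mm.
- fulcrum (a point): Middle of the top of the steel cross rod (12 mm thick) between the fixture's front pillars, 40 mm above the worktop, 48 mm in front of the cup's axis; axes as for the nest. Two collars, 22 mm across, guide the bar on it: the gap between them is 26 mm wide, centred here. Above it is free up to the plate at 70 mm.
- back_stop (a point): Middle of the near face, 41 mm above the worktop, of the upright plate behind the knockout rod (26 mm beyond the cup's axis) that stops the bar's nose; axes as for the nest.
- rod_foot (a point): Lowest point of the knockout rod's rounded foot (18 mm across, 10 mm tall), under the plate on the cup's axis; 41 mm above the worktop with the rod down. To pass under it the bar must slope nose down, by about 18 degrees. Above the foot the rod is 10 mm thick and goes through a hole in the plate into the floor of the cup.
- knockout_rod (a joint): Height of the captive knockout rod above its lowest position, in m: 0 down (its tip 1.5 mm below the cup's floor), 0.0175 up against its stop. It slides freely and falls by its own weight (60 g). The lap comes free with a snap at about 0.014. Raising it takes 15 to 35 N on the rod: roughly 6 to 14 N down on the bar's handle, about three times that at the bar's middle.
- lap_mid (a point): Centre, half-way up, of the lens lap: an aluminium puck 60 mm across and 24 mm high (side 20, dome 4 mm), 0.17 kg; z is its axis, dome up. It starts in the cup, its side 1 mm below the mouth, held by three spring plungers in the cup wall 9 mm above the cup's floor. Pushed past them it rests loose on them or the rod, 11 to 15 mm of its side above the mouth.
- bar_mid (a point): Middle of the lever bar's shaft, half-way up. x points along the bar to its nose, z out of its top face. 196 mm long, 0.24 kg: steel shaft 16 wide, 12 mm high from x = -29 to 55 mm; then the nose, 16 wide, 9 high, top level with the shaft's, to x = 99 mm; wooden handle 24 wide, 18 mm high from x = -97 to -29 mm. Balanced near its middle.
- rest_mid (a point): Centre of the wooden rest in which the bar lies at the start, 20 mm above the worktop; x along it as the bar's x. 214 x 64 x 36 mm; both ends of the bar lie sunk in slots, and only its middle 76 mm is open to fingers from above (the rest's base is 6 mm thick there).
- bar_nose (a point): End of the lever bar's nose, half-way up.
- bar_handle (a point): Centre of the bar's wooden handle.
- tray_in (a point): Centre of the inner floor, 4 mm above the worktop, of the fixed grey open tray, 165 mm (x) by 135 mm (y) outside, 28 mm high, walls 4 mm.
- loupe: Black eye loupe, 38 mm across, 30 mm high, origin under its centre; leave it alone.
- glue_tube: Glue tube, 80 by 25 by 18 mm, lying down, origin under its centre; leave it alone.
- olive_tin: Olive oval tin of screws, 94 by 66 by 22 mm, origin under its centre; leave it alone.
Mind the look-alikes: they are no part of the job. There is more than one size of the part that bears bar_mid; the job needs the larger. There is more than one size of the part that bears lap_mid; the job needs the middle-sized.

How it is judged (in metres and radians):
On the way, in this order (a step that is already met when the one before it is completed fails the run):
1. the bar lies over the cross rod with its nose under the knockout rod's foot, let go (x of bar_nose in the frame of nest above 0 m and y of bar_nose in the frame of nest between -0.015 and 0.015 m and height (world z) of bar_nose below 0.045 m and height (world z) of bar_handle above 0.045 m and contact force between the fingers and bar below 0.1 N), for 0.2 s.
2. the lap has been pushed up past the plungers, still upright over the cup, with the bar's nose under the rod (z of lap_mid in the frame of nest above 0.0025 m and horizontal distance between lap_mid and nest below 0.008 m and angle between lap_mid's own z axis and vertical below 0.2 rad and x of bar_nose in the frame of nest above -0.01 m), for 0.1 s.
At the end, for the whole second after the job is handed in: The lap lies flat and at rest on the tray's floor, dome up (within 0.1 rad), all of it inside the walls. The bar may be anywhere (x of lap_mid in the frame of tray_in between -0.055 and 0.055 m and y of lap_mid in the frame of tray_in between -0.04 and 0.04 m and height (world z) of lap_mid below 0.02 m and angle between lap_mid's own z axis and vertical below 0.1 rad and z of lap_mid in the frame of tray_in above 0.008 m and linear speed of lap below 0.02 m/s); the robot touches nothing.
It fails at once if the lap is dropped (it falls free faster than 0.6 m/s) (linear speed of lap above 0.6 m/s and contact force between the fingers and lap below 0.05 N).
It fails at once if a bystander is moved by more than 40 mm (distance of any of loupe, glue_tube, olive_tin from where it was at the start of the episode above 0.04 m).
It also fails if it takes over 59 s, if anything falls off the work surface, if the arm or the gripper's body presses on something with over 40 N, if the wrist force passes 120 N, or if a joint passes its speed limit or range.

## Working session

There is one attempt and no reset: what is moved stays moved. The work goes in short steps, each a Python script; the robot and the scene stay as the last script left them, time stands still between calls to the robot, and variables do not carry over. Pictures are saved under pics/ and viewed, and the job is handed in when it is done.

```bash
ls; mkdir -p pics; python3 - <<'E'
from plant import bot
import cv2
for n in("side","top"):
    im=bot.camera(n); cv2.imwrite(f"pics/{n}0.png",im[:,:,::-1]); print(n,bot.get_calibration(n))
print(bot.read_state())
E
```

```text
pics
side {'fx': 570.1881159472648, 'fy': 570.1881159472648, 'cx': 320.7969158201201, 'cy': 239.23855295973655, 'distortion': array([0.03384964, 0.        , 0.        , 0.        , 0.        ]), 'view': array([[-8.28857896e-01, -5.59330098e-01, -1.20179201e-02,
         4.32779685e+02],
       [ 2.16965207e-01, -3.41167342e-01,  9.14620656e-01,
        -1.98892728e+02],
       [-5.15674983e-01,  7.55483081e-01,  4.04134416e-01,
        -1.06056089e+03],
       [ 0.00000000e+00,  0.00000000e+00,  0.00000000e+00,
         1.00000000e+00]])}
top {'fx': 577.5702860495601, 'fy': 577.5702860495601, 'cx': 309.8509196814355, 'cy': 239.29145336720154, 'distortion': array([-0.05090751,  0.        ,  0.        ,  0.        ,  0.        ]), 'view': array([[ 1.41440138e-02, -9.99884520e-01,  5.55813463e-03,
        -5.28017540e+01],
       [ 9.92951513e-01,  1.46996883e-02,  1.17606171e-01,
        -5.53659178e+02],
       [-1.17674293e-01,  3.85553489e-03,  9.93044760e-01,
        -1.35532422e+03],
       [ 0.00000000e+00,  0.00000000e+00,  0.00000000e+00,
         1.00000000e+00]])}
{'t': 0.1, 'joint_pos': array([-1.03589536e+00,  3.59322427e-01,  1.11861952e-02, -2.91138674e-04,
       -1.22409009e+00, -2.88102057e-01]), 'qvel': array([ 0.00057283, -0.00030074,  0.00072691,  0.00184086, -0.00012674,
        0.00074576]), 'tau': array([ 1.83101965e-03, -5.84164381e+01,  2.93755603e+01,  7.01540351e+00,
        1.01729447e-02, -6.21531558e-05]), 'tcp_pos': array([ 164.77754492, -654.15190033,  225.73041744]), 'eef_rot': array([-1.23037297e-01,  9.92401780e-01,  7.10058716e-04, -1.60543331e-04]), 'contact_force': array([ 0.41989422,  0.60045615, -0.51346274]), 'moment': array([ 0.00683688,  0.02265138, -0.08881576]), 'width': 87.45278704860787}
```

View pics/top0.png

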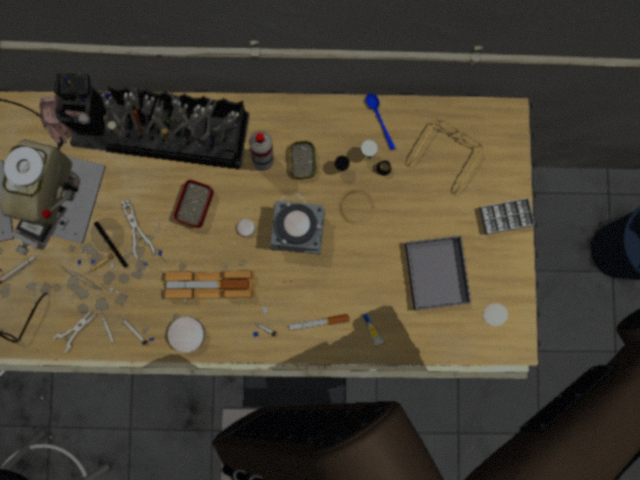

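View pics/side0.png

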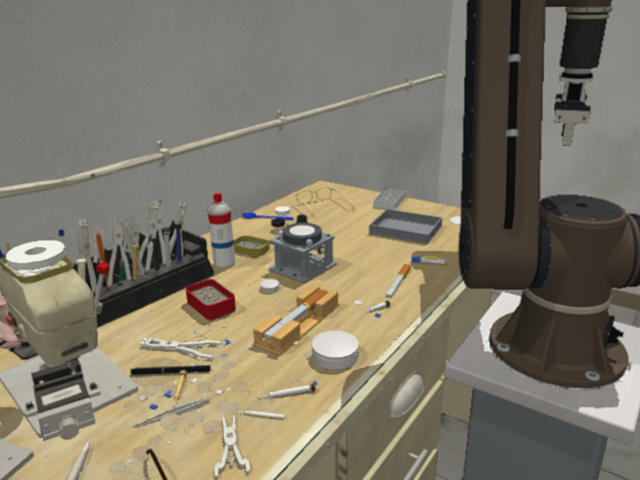

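```bash
python3 - <<'E'
import cv2,numpy as np
t=cv2.imread("pics/top0.png");s=cv2.imread("pics/side0.png")
g=lambda c:np.clip((c/255.)**0.6*255,0,255).astype('uint8')
a=g(cv2.resize(t[190:360,150:350],(800,680),interpolation=cv2.INTER_CUBIC))[:600]
b=g(cv2.resize(s[200:380,230:450],(800,655),interpolation=cv2.INTER_CUBIC))[:600]
cv2.imwrite("pics/ta.png",a);cv2.imwrite("pics/sa.png",b)
cv2.imwrite("pics/tb.png",g(cv2.resize(t[220:340,360:520],(800,600),interpolation=cv2.INTER_CUBIC)))
E
```

```text
(no output)
```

View pics/ta.png

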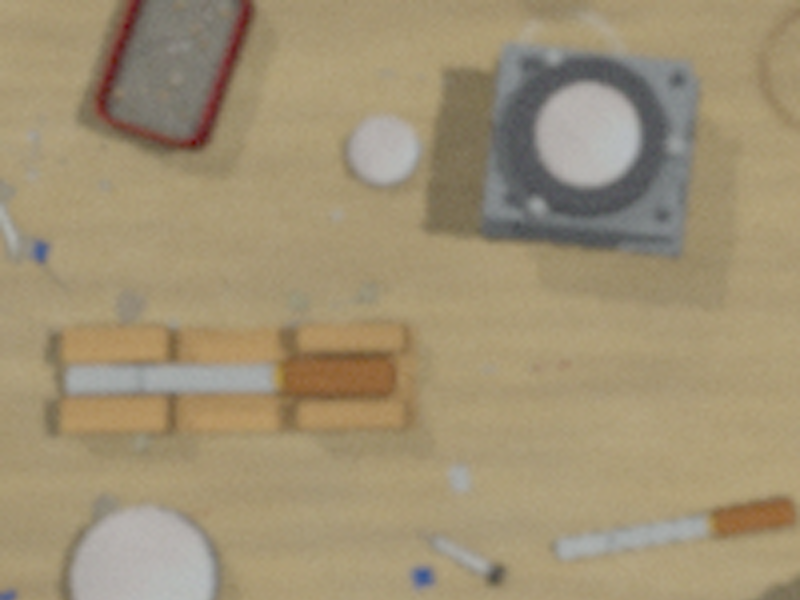

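View pics/sa.png

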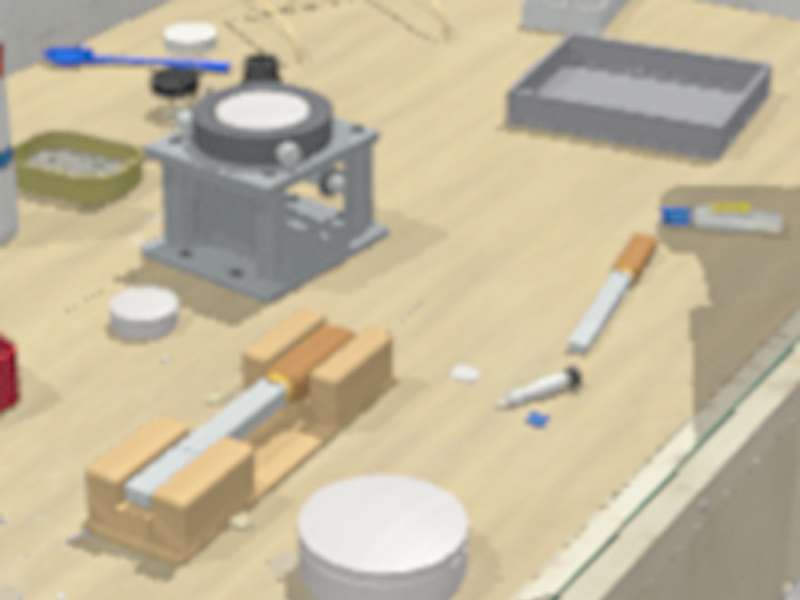

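View pics/tb.png

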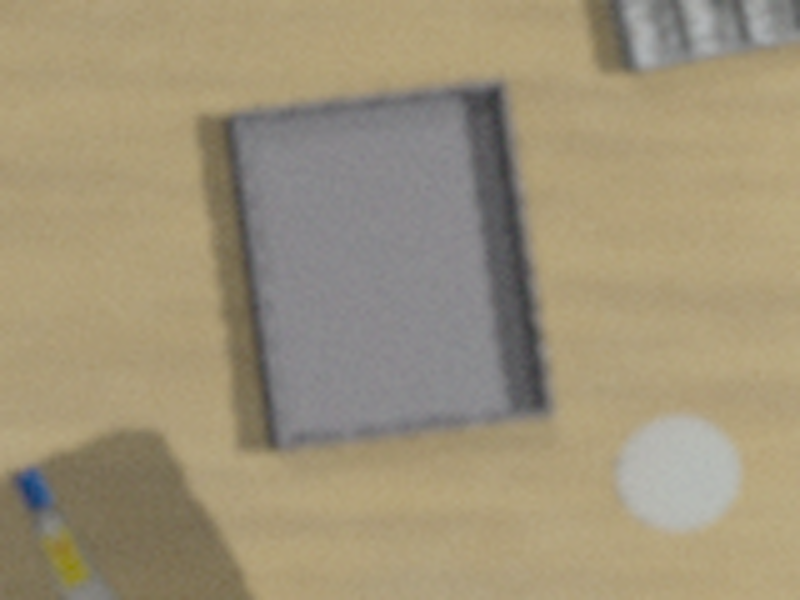

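Candidates, top view. Bars: (208,284) about 85 px long in the rest, and (318,322) about 60 px long, loose. I take the larger one, in the rest. Laps: (297,224) in the cup (middle-sized), (245,228) small, (185,335) large. White disc at (495,315) is another look-alike. The crops confirm this: the bar's nose points image-left (+y), and the fixture's open front faces the robot (-x), with the collar visible at side crop (335,185).

```bash
cat > h.py <<'E'
import cv2,numpy as np
from plant import bot
def ray(n,px):
    c=bot.get_calibration(n);K=np.array([[c['fx'],0,c['cx']],[0,c['fy'],c['cy']],[0,0,1.]])
    u=cv2.undistortPoints(np.array(px,float).reshape(-1,1,2),K,np.array(c['distortion'])).reshape(-1,2)
    V=np.array(c['view']);R=V[:3,:3];o=-R.T@V[:3,3]
    d=np.c_[u[:,0],-u[:,1],-np.ones(len(u))]@R
    return o,d
def plane(n,px,z):
    o,d=ray(n,px);return o+d*((z-o[2])/d[:,2])[:,None]
def tri(p1,p2):
    o,d=ray('top',[p1]);q,e=ray('side',[p2]);d=d[0];e=e[0]
    s=np.linalg.lstsq(np.c_[d,-e],q-o,rcond=None)[0];a=o+s[0]*d;b=q+s[1]*e
    return (a+b)/2,np.linalg.norm(a-b)
def proj(n,P):
    c=bot.get_calibration(n);V=np.array(c['view']);p=np.atleast_2d(P)@V[:3,:3].T+V[:3,3]
    K=np.array([[c['fx'],0,c['cx']],[0,c['fy'],c['cy']],[0,0,1.]])
    return cv2.projectPoints(p*[1,-1,-1],np.zeros(3),np.zeros(3),K,np.array(c['distortion']))[0].reshape(-1,2)
E
python3 - <<'E'
from h import *
t=cv2.imread("pics/top0.png")
hsv=cv2.cvtColor(t,cv2.COLOR_BGR2HSV)
for p in [(175,285),(200,285),(236,284),(208,275),(280,210),(283,225),(297,224),(430,270),(380,318),(265,240)]: print(p,hsv[p[1],p[0]])
def big(m,roi):
    x0,y0,x1,y1=roi;M=np.zeros_like(m);M[y0:y1,x0:x1]=m[y0:y1,x0:x1]
    cs=cv2.findContours(M,cv2.RETR_EXTERNAL,cv2.CHAIN_APPROX_NONE)[0];return max(cs,key=cv2.contourArea)
H,S,V=[hsv[...,i].astype(int) for i in range(3)]
def rep(name,m,roi,z):
    c=big(m.astype('uint8')*255,roi);r=cv2.minAreaRect(c);b=cv2.boxPoints(r)
    print(name,r,cv2.contourArea(c));P=plane('top',b,z);print(np.round(P,1).tolist(),'c',plane('top',[r[0]],z).round(1))
    print([round(float(np.linalg.norm(P[i]-P[(i+1)%4])),1) for i in range(4)])
rep('steel',(S<60)&(V>100),(160,272,226,298),32)
rep('handle',(H<15)&(S>150),(215,272,260,296),34)
rep('plate',(S<60)|((H>85)&(H<130)),(268,198,330,256),78)
rep('lap',(S<60)&(V>130),(280,206,316,243),98)
rep('tray',(S<60),(398,230,475,315),28)
E
```

```text
(175, 285) [ 60   8 133]
(200, 285) [ 77  14 131]
(236, 284) [ 13 202 105]
(208, 275) [ 18 160 134]
(280, 210) [114  18  70]
(283, 225) [150   4  68]
(297, 224) [ 15   7 146]
(430, 270) [150   6  91]
(380, 318) [ 18 119  77]
(265, 240) [ 20 117  76]
steel ((191.50164794921875, 284.08160400390625), (6.876119136810303, 51.07099914550781), 88.83085632324219) 280.0
[[448.6, 297.7, 32.0], [453.1, 175.5, 32.0], [436.7, 174.6, 32.0], [432.3, 296.7, 32.0]] c [[442.7 236.1  32. ]]
[122.3, 16.4, 122.1, 16.4]
handle ((234.5, 283.5), (11.0, 27.0), 90.0) 246.0
[[458.2, 165.7, 34.0], [459.2, 101.3, 34.0], [433.0, 100.6, 34.0], [432.0, 164.9, 34.0]] c [[445.6 133.1  34. ]]
[64.4, 26.1, 64.3, 26.2]
plate ((297.1524353027344, 226.62802124023438), (50.79850387573242, 48.7003059387207), 6.340191841125488) 2344.0
[[527.2, 49.4, 78.0], [641.4, 39.3, 78.0], [629.9, -79.1, 78.0], [515.9, -67.9, 78.0]] c [[578.3 -14.6  78. ]]
[114.6, 119.0, 114.5, 117.8]
lap ((296.5, 223.0), (22.0, 23.0), 90.0) 402.0
[[609.1, 13.6, 98.0], [609.9, -39.4, 98.0], [558.8, -40.1, 98.0], [558.0, 12.6, 98.0]] c [[583.9 -13.3  98. ]]
[53.0, 51.1, 52.7, 51.1]
tray ((437.41680908203125, 272.4842224121094), (68.51239776611328, 56.83476257324219), 82.303955078125) 3714.5
[[550.9, -273.9, 28.0], [571.5, -411.3, 28.0], [407.9, -430.9, 28.0], [388.2, -295.2, 28.0]] c [[ 479.1 -352.7   28. ]]
[138.9, 164.8, 137.1, 164.1]
```

```bash
python3 - <<'E'
import cv2,numpy as np
t=cv2.imread("pics/top0.png");s=cv2.imread("pics/side0.png")
g=lambda c:np.clip((c/255.)**0.5*255,0,255).astype('uint8')
def z(im,x0,y0,w,h,f,n):
    c=g(cv2.resize(im[y0:y0+h,x0:x0+w],None,fx=f,fy=f,interpolation=cv2.INTER_CUBIC))
    cv2.imwrite(n,c)
z(t,262,194,75,60,10,"pics/zt.png")
z(s,266,218,75,65,9,"pics/zs.png")
z(s,248,285,95,70,8,"pics/zr.png")
E
```

```text
(no output)
```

View pics/zt.png

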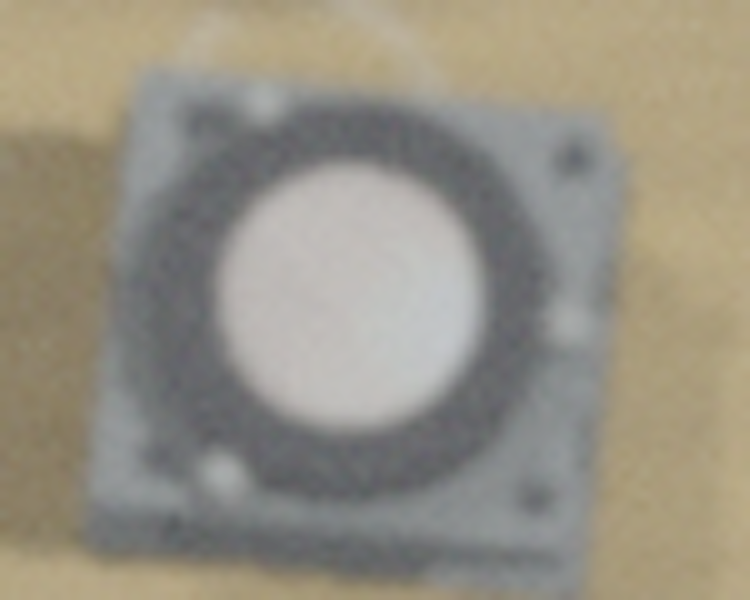

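View pics/zs.png

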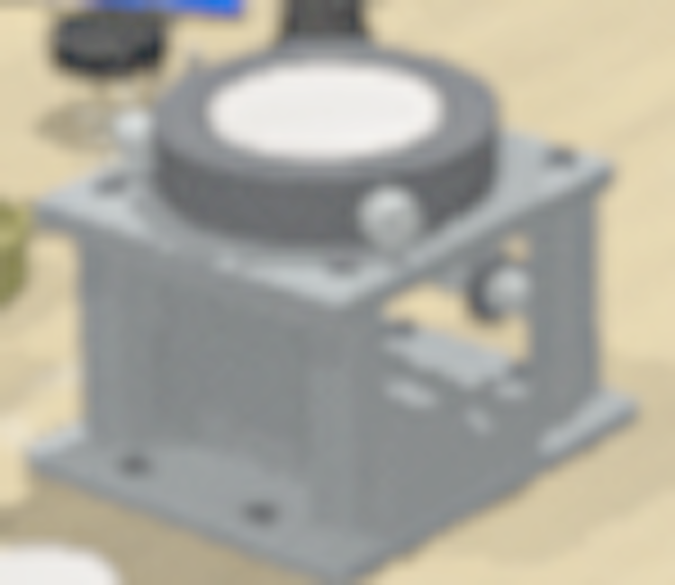

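View pics/zr.png

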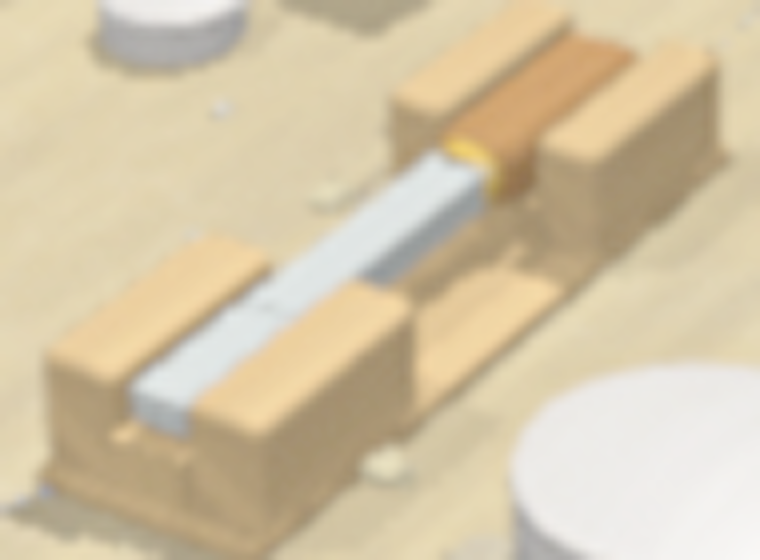

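```bash
python3 - <<'E'
from h import *
f=lambda x,y:(262+(x+.5)/10-.5,194+(y+.5)/10-.5)
L=plane('top',[f(350,297)],99)[0];print('lap',L)
for a,b,z in [((140,72),(605,110),78),((135,80),(92,500),78),((627,150),(600,440),78),((95,510),(560,548),78)]:
    P=plane('top',[f(*a),f(*b)],z);d=P[1]-P[0];print(P.round(1).tolist(),np.degrees(np.arctan2(d[1],d[0])).round(1),np.linalg.norm(d).round(1))
# plate corners side
fs=lambda x,y:(266+(x+.5)/9-.5,218+(y+.5)/9-.5)
P=plane('side',[fs(32,205),fs(343,295),fs(612,165)],78);print(P.round(1));d=np.diff(P,axis=0);print(np.degrees(np.arctan2(d[:,1],d[:,0])),np.linalg.norm(d,axis=1))
print('lap side',plane('side',[fs(326,110)],100))
print('base',plane('side',[fs(30,460),fs(345,572),fs(637,407)],8).round(1))
E
```

```text
lap [583.14661066 -13.4736492   99.        ]
[[638.8, 37.0, 78.0], [631.4, -72.0, 78.0]] -93.9 109.3
[[636.8, 38.2, 78.0], [537.7, 46.0, 78.0]] 175.5 99.4
[[621.9, -77.3, 78.0], [553.5, -71.8, 78.0]] 175.4 68.7
[[535.4, 45.3, 78.0], [528.1, -62.8, 78.0]] -93.9 108.3
[[639.2  40.1  78. ]
 [539.1  41.7  78. ]
 [526.6 -62.2  78. ]]
[179.07468111 -96.85943687] [100.10680533 104.64607256]
lap side [[580.87187066 -10.03374442 100.        ]]
base [[637.7  48.2   8. ]
 [531.6  54.2   8. ]
 [520.3 -64.4   8. ]]
```

```bash
python3 - <<'E'
from h import *
f=lambda x,y:(262+(x+.5)/10-.5,194+(y+.5)/10-.5)
fs=lambda x,y:(266+(x+.5)/9-.5,218+(y+.5)/9-.5)
fr=lambda x,y:(248+(x+.5)/8-.5,285+(y+.5)/8-.5)
print('lap',tri(f(350,297),fs(326,110)))
n=tri((166.0,284.6),fr(162,399));print('nose',n)
print('ferrule/steel',tri((217.5,283.8),fr(462,165)))
# rest block top corners side: 
P=plane('side',[fr(262,432),fr(48,360),fr(412,300)],38);print(P.round(1))
print('base corner',plane('side',[fr(250,555)],0))
E
```

```text
lap (array([583.3054859 , -13.42870156,  98.23162336]), np.float64(0.10923023513809486))
nose (array([439.89488864, 296.62442944,  32.36510423]), np.float64(1.3248712392290145))
ferrule/steel (array([443.45245008, 173.31298783,  32.26972833]), np.float64(2.0502825677933605))
[[406.3 301.1  38. ]
 [466.  304.6  38. ]
 [410.4 238.1  38. ]]
base corner [[414.12277631 297.95126668   0.        ]]
```

```bash
cat >> h.py <<'E'
from scipy.spatial.transform import Rotation as Rn
Z=np.array([0,0,1.])
TH=np.radians(91.9); U=np.array([np.cos(TH),np.sin(TH),0])
NEST=np.array([583.3,-13.4,99.]); PH=np.radians(-4.3); FX=np.array([np.cos(PH),np.sin(PH),0]);FY=np.cross(Z,FX)
def ori(u,tilt,s):
    # tool points down, leaning back from u by tilt; jaws across u
    z=-np.cos(tilt)*Z+np.sin(tilt)*u; y=s*np.cross(Z,u); x=np.cross(y,z)
    return Rn.from_matrix(np.c_[x,y,z]).as_quat(), z
def pose(gp,u,tilt,s,back=0):
    q,z=ori(u,tilt,s); return gp+(19-back)*z, q
def fix(x,y,z): return np.array([NEST[0],NEST[1],0])+FX*x+FY*y+Z*z
G=np.array([443.3,198,0])+U*-12+Z*31
def ins(nose_x,lift,a=np.radians(20),gb=-12,go=5,dy=0):
    n=np.array([np.sin(a),np.cos(a)]);d=np.array([np.cos(a),-np.sin(a)])
    C=np.array([-48,34])+12*n
    s=(nose_x-1.5*n[0]-C[0])/d[0]
    p=C+d*(s-99+gb)+n*(go+lift); return fix(p[0],dy,p[1])
def st(): 
    s=bot.read_state();print('t',round(s['t'],2),'tcp',s['tcp_pos'].round(1),'F',s['contact_force'].round(1),'w',round(s['width'],1));return s
E
python3 - <<'E'
from h import *
a=np.radians(20)
for s in(1,-1):
    for nm,P in [('above',pose(G+[0,0,90],U,a,s)),('grasp',pose(G,U,a,s)),('pre',pose(ins(-66,2.5),FX,0,s)),('in',pose(ins(17,2.5),FX,0,s))]:
        j=bot.solve_ik(*P);print(s,nm,P[0].round(1),None if j is None else np.round(j,2))
E
```

```text
1 above [443.5 192.5 103.1] [ 0.54  0.15 -0.48 -0.42 -0.82 -0.23]
1 grasp [443.5 192.5  13.1] [ 0.52  0.3  -0.53 -0.53 -0.65 -0.08]
1 pre [415.5  -0.8  79.5] [ 0.48  0.09 -0.73 -0.   -0.75 -2.12]
1 in [498.3  -7.   49.3] [ 0.38  0.27 -0.6  -0.   -0.71 -2.03]
-1 above [443.5 192.5 103.1] [ 0.54  0.15 -0.48 -0.42 -0.82  2.91]
-1 grasp [443.5 192.5  13.1] None
-1 pre [415.5  -0.8  79.5] [ 0.48  0.09 -0.73  0.   -0.75  1.02]
-1 in [498.3  -7.   49.3] [ 0.38  0.27 -0.6   0.   -0.71  1.11]
```

```bash
python3 - <<'E'
from h import *
a=np.radians(20)
p,q=pose(G+[0,0,90],U,a,1)
bot.move_ptp(p,q);st()
bot.move_gripper(50)
bot.line_to(pose(G,U,a,1)[0],velocity=120);st()
im=bot.camera('side');cv2.imwrite('pics/g1.png',cv2.resize(im[250:390,220:400,::-1],None,fx=4,fy=4))
bot.move_gripper(0,40);st()
bot.line_to(p+[0,0,20],velocity=150);st()
im=bot.camera('side');cv2.imwrite('pics/g2.png',cv2.resize(im[200:350,220:420,::-1],None,fx=4,fy=4))
E
```

```text
t 3.23 tcp [443.8 192.1 103.2] F [-0.2  0.2  0.4] w 87.4
t 4.96 tcp [443.9 192.6  13.6] F [ 0.  -0.1  0.4] w 49.8
t 5.67 tcp [443.5 192.5  13.3] F [0.2 0.  2.3] w 15.7
t 6.55 tcp [442.8 192.2 122.2] F [-1.   0.5 -2.5] w 15.6
```

View pics/g1.png

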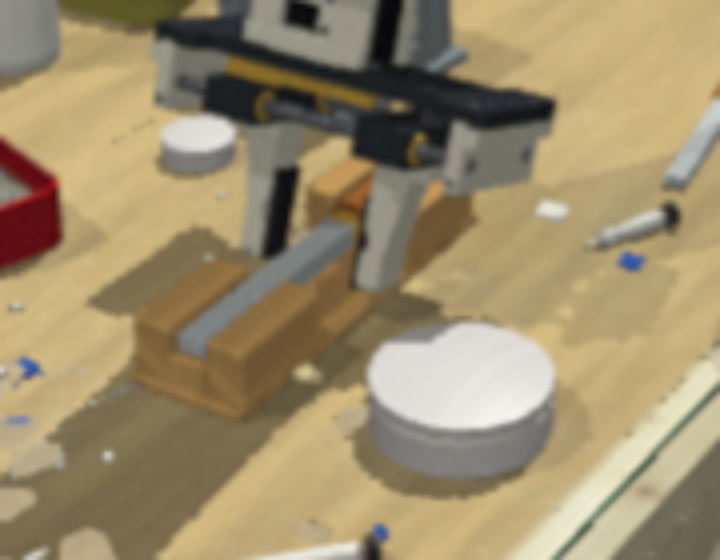

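View pics/g2.png

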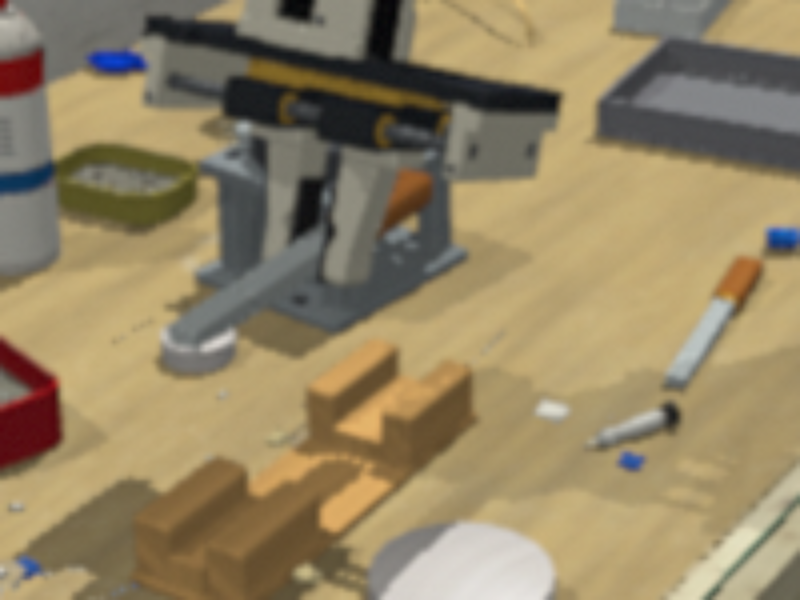

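```bash
python3 - <<'E'
from h import *
p,q=pose(ins(-66,2.5),FX,0,1)
bot.move_ptp(p+[0,0,55],q);st()
bot.line_to(p+[0,0,2],velocity=120);st()
np.savez('pre.npz',p=p+[0,0,2],q=q)
g=lambda c:np.clip((c/255.)**0.6*255,0,255).astype('uint8')
im=bot.camera('side');cv2.imwrite('pics/p_s.png',im[:,:,::-1]);cv2.imwrite('pics/p1.png',g(cv2.resize(im[205:305,255:395,::-1],None,fx=5.5,fy=5.5,interpolation=cv2.INTER_CUBIC)))
im=bot.camera('top');cv2.imwrite('pics/p_t.png',im[:,:,::-1]);cv2.imwrite('pics/p2.png',g(cv2.resize(im[190:310,240:360,::-1],None,fx=5,fy=5,interpolation=cv2.INTER_CUBIC)))
E
```

```text
t 8.23 tcp [415.6  -0.6 134.4] F [-0.4  0.2 -2.5] w 15.9
t 8.82 tcp [415.9  -0.7  81.8] F [ 0.1  0.3 -2.5] w 15.4
```

View pics/p1.png

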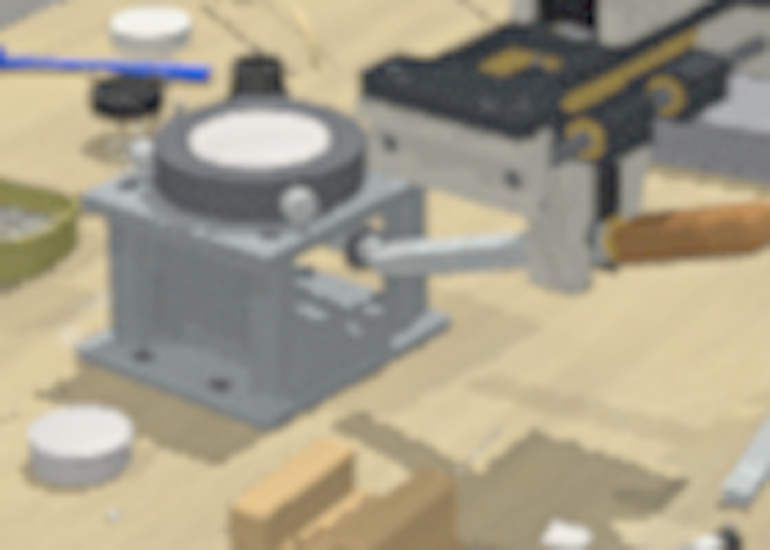

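View pics/p2.png

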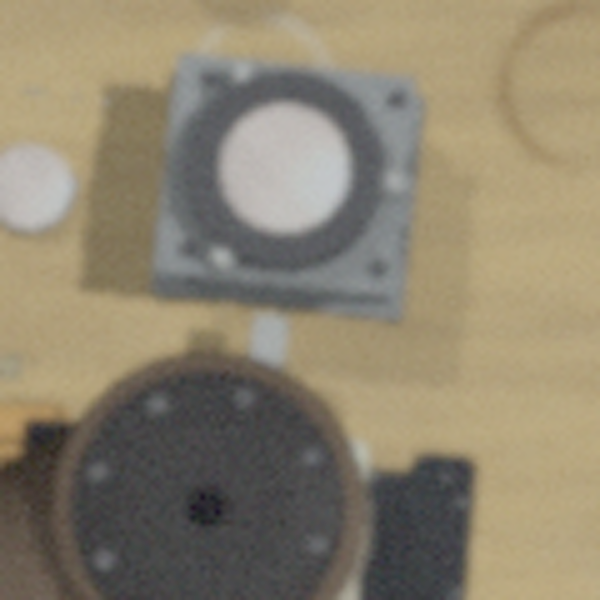

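```bash
python3 - <<'E'
from h import *
a=np.radians(20);n=FX*np.sin(a)+Z*np.cos(a);d=FX*np.cos(a)-Z*np.sin(a)
q,zz=ori(FX,0,1)
gp=np.array([415.9,-.7,81.8])-19*zz
mid=gp-5*n+12*d
tip_top=mid+99*d+6*n
print('tip top pred',tip_top.round(1), (tip_top-NEST)@FX,(tip_top-NEST)@FY)
for nm in('top','side'): print(nm,proj(nm,[tip_top,tip_top+FY*8,tip_top-FY*8]).round(1).tolist())
ft=lambda x,y:(240+(x+.5)/5-.5,190+(y+.5)/5-.5)
fs=lambda x,y:(255+(x+.5)/5.5-.5,205+(y+.5)/5.5-.5)
print('obs top tip',ft(269,317),'obs side edge pts',fs(355,240),fs(378,250))
m=plane('top',[ft(270,317),ft(268,360)],tip_top[2]+[0,4]);print((m-NEST)@FY,(m-NEST)@FX)
print(plane('top',[ft(286,167)],98))
E
python3 - <<'E'
import cv2,numpy as np
im=cv2.imread('pics/p_s.png');cv2.imwrite('pics/p3.png',np.clip((cv2.resize(im[235:275,300:360],None,fx=13,fy=13,interpolation=cv2.INTER_CUBIC)/255.)**.7*255,0,255).astype('uint8'))
E
```

```text
tip top pred [520.3  -8.5  63.8] -63.23312013223719 0.11281232504171902
top [[294.3, 252.0], [290.9, 251.7], [297.7, 252.3]]
side [[323.2, 250.0], [321.1, 251.2], [325.4, 248.9]]
obs top tip (293.4, 253.0) obs side edge pts (319.1363636363636, 248.22727272727272) (323.3181818181818, 250.04545454545456)
[1.41671337 0.36316866] [-65.7935583  -86.29707026]
[[583.88178357 -14.0182804   98.        ]]
```

View pics/p3.png

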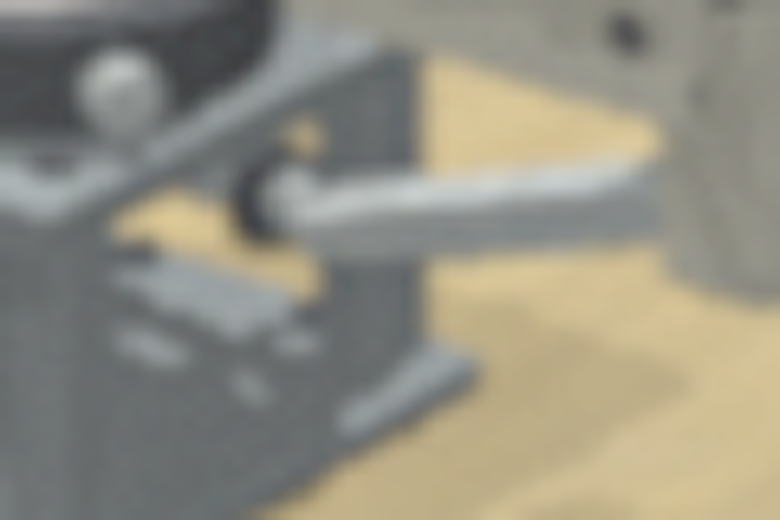

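```bash
python3 - <<'E'
from h import *
for nm,P in dict(foot=fix(0,0,46),colR=fix(-48,-17,34),colL=fix(-48,17,34),ful=fix(-48,0,40),stop=fix(26,0,41),frontRpill=fix(-56,-48,60)).items():
    p=proj('side',P)[0];print(nm,p.round(1),((p-[300,235])*13).round(0))
E
```

```text
foot [302.4 250.1] [ 31. 196.]
colR [322.7 257.4] [296. 291.]
colL [313.7 262.5] [178. 358.]
ful [318.2 257.6] [237. 294.]
stop [294.1 249.2] [-76. 185.]
frontRpill [333.4 243.8] [434. 115.]
```

```bash
python3 - <<'E'
from h import *
o,d=ray('side',[(322,249.6)]);d=d[0]
for z in (85,75,65,57,50,40,20,0):
    P=o+d*(z-o[2])/d[2];Q=P-NEST;print(z,P.round(0),'fix',(Q@FX).round(0),(Q@FY).round(0),'top',proj('top',P)[0].round(0))
for nm,z in dict(pl=0).items(): pass
for x in(-48,40):
  for y in(-40,40):
    print(x,y,proj('side',[fix(x,y,8),fix(x,y,70)]).round(0).tolist())
E
```

```text
85 [498.  29.  85.] fix -88.0 36.0 top [278. 260.]
75 [510.  11.  75.] fix -75.0 19.0 top [286. 256.]
65 [522.  -7.  65.] fix -61.0 2.0 top [294. 251.]
57 [532. -21.  57.] fix -50.0 -11.0 top [300. 247.]
50 [541. -34.  50.] fix -41.0 -23.0 top [305. 244.]
40 [553. -51.  40.] fix -28.0 -40.0 top [313. 240.]
20 [577. -87.  20.] fix -1.0 -74.0 top [327. 231.]
0 [ 601. -123.    0.] fix 26.0 -108.0 top [342. 222.]
-48 -40 [[329.0, 264.0], [329.0, 240.0]]
-48 40 [[308.0, 276.0], [307.0, 252.0]]
40 -40 [[301.0, 254.0], [300.0, 232.0]]
40 40 [[279.0, 266.0], [278.0, 242.0]]
```

```bash
python3 - <<'E'
from h import *
g=lambda c:np.clip((c/255.)**0.6*255,0,255).astype('uint8')
for nx,l in [(-45,3),(-20,3),(0,2.5),(17,2.5)]:
    bot.line_to(pose(ins(nx,l),FX,0,1)[0],velocity=70);s=st()
    if np.linalg.norm(s['contact_force']-[0,0,-2.5])>6: print('STOP');break
im=bot.camera('side');cv2.imwrite('pics/i1.png',g(cv2.resize(im[205:305,255:395,::-1],None,fx=5.5,fy=5.5,interpolation=cv2.INTER_CUBIC)))
im=bot.camera('top');cv2.imwrite('pics/i2.png',g(cv2.resize(im[190:310,240:360,::-1],None,fx=5,fy=5,interpolation=cv2.INTER_CUBIC)))
E
```

```text
t 9.41 tcp [436.6  -2.6  71.9] F [ 0.   0.8 -1.3] w 15.5
t 9.94 tcp [461.4  -4.5  62.8] F [ 0.1 -0.7 -2.6] w 15.5
t 10.39 tcp [481.3  -5.9  55.1] F [-0.7 -0.9 -2.6] w 15.8
t 10.8 tcp [498.4  -7.1  49. ] F [-0.8 -1.  -1.6] w 15.5
```

View pics/i1.png

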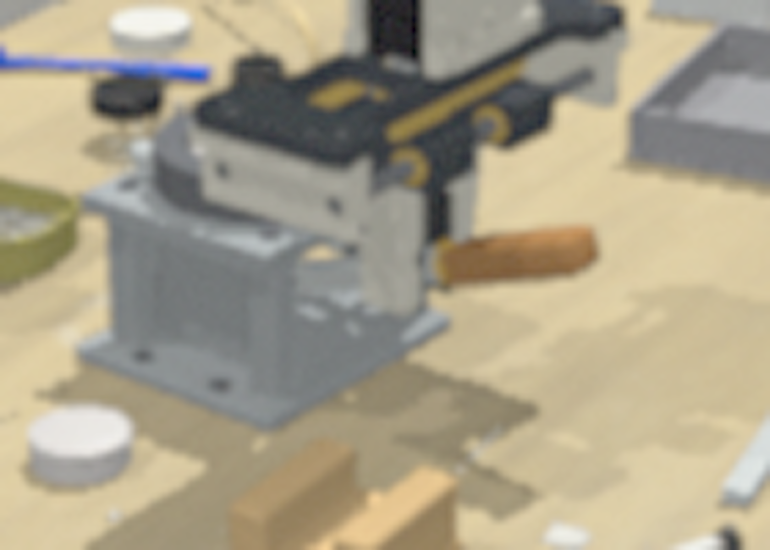

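```bash
python3 - <<'E'
from h import *
for l in (1,0,-1,-2,-3):
    bot.line_to(pose(ins(17.5,l),FX,0,1)[0],velocity=30);s=st()
    if s['contact_force'][2]>1.5: break
E
```

```text
t 11.15 tcp [498.1  -7.   47.7] F [-0.1  0.2 -2.5] w 15.9
t 11.4 tcp [497.8  -7.   46.8] F [-0.4  0.6 -0.9] w 15.4
t 11.65 tcp [497.5  -7.   45.8] F [ 0.2  0.1 -1.7] w 15.8
t 11.9 tcp [497.2  -6.9  44.8] F [ 0.7  0.1 -2. ] w 15.7
t 12.15 tcp [496.8  -6.9  43.9] F [ 0.  -0.  -1.7] w 16.0
```

```bash
python3 - <<'E'
from h import *
for l in (-4,-5,-6,-7,-8):
    bot.line_to(pose(ins(18.5,l),FX,0,1)[0],velocity=30);s=st()
    if s['contact_force'][2]>1.5: break
im=bot.camera('side');cv2.imwrite('pics/i3.png',cv2.resize(im[225:275,290:380,::-1],None,fx=8,fy=8,interpolation=cv2.INTER_CUBIC))
E
```

```text
t 12.4 tcp [497.6  -7.   42.6] F [ 0.1 -0.2 -2.7] w 15.7
t 12.65 tcp [497.1  -7.   41.6] F [ 0.1 -0.1 -2.3] w 15.3
t 12.9 tcp [496.8  -6.9  40.7] F [-0.7 -0.1 -2.4] w 15.7
t 13.15 tcp [496.5  -6.9  39.8] F [-0.2  0.5 -2.1] w 15.4
t 13.4 tcp [496.1  -6.9  38.8] F [-0.6  0.1 -3. ] w 15.7
```

View pics/i3.png

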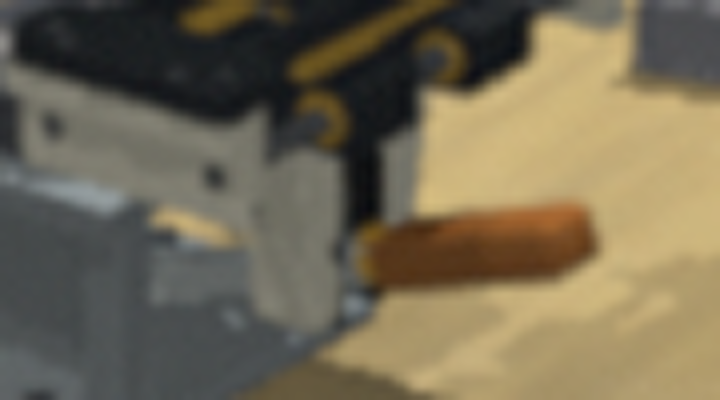

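```bash
python3 - <<'E'
from h import *
gp=np.array([496.1,-6.9,38.8+19])
for A in(20,12,16):
    a=np.radians(A);n=FX*np.sin(a)+Z*np.cos(a);d=FX*np.cos(a)-Z*np.sin(a)
    mid=gp-5*n+12*d
    p=proj('side',[mid-29*d,mid-97*d,mid-97*d+9*n,mid-97*d-9*n, mid+99*d]);print(A,((p-[290,225])*8).round(0).tolist(),'nose',(mid+99*d-NEST).round(1))
E
```

```text
20 [[383.0, 253.0], [571.0, 237.0], [563.0, 206.0], [580.0, 268.0], [63.0, 281.0]] nose [ 15.1  -1.2 -83.9]
12 [[383.0, 261.0], [579.0, 278.0], [573.0, 247.0], [584.0, 309.0], [49.0, 232.0]] nose [ 20.   -1.6 -69.2]
16 [[383.0, 257.0], [576.0, 257.0], [569.0, 226.0], [583.0, 288.0], [55.0, 257.0]] nose [ 17.8  -1.4 -76.6]
```

The bar went past the height where the cross rod should be and touched nothing, so I had the fixture's front wrong. The plate measures 112 mm along world y and 104 mm along x. Its centre is offset 3–4 mm toward -y from the cup. The collar seen through the window also lies on the -y side. The open front therefore faces -y, and I'll withdraw and enter from there.

```bash
python3 - <<'E'
from h import *
for nx,l,v in [(17,2.5,60),(-40,3,120),(-66,5,120)]:
    bot.line_to(pose(ins(nx,l),FX,0,1)[0],velocity=v);st()
p=pose(ins(-66,5),FX,0,1)[0]
bot.line_to(p+[0,0,110],velocity=200);st()
E
sed -i 's/^NEST=.*/NEST=np.array([583.3,-13.4,99.]); PH=np.radians(85.7); FX=np.array([np.cos(PH),np.sin(PH),0]);FY=np.cross(Z,FX)/' h.py
python3 - <<'E'
from h import *
for s in (1,-1):
  for nm,P in [('preup',pose(ins(-68,4)+[0,0,100],FX,0,s)),('pre',pose(ins(-68,4),FX,0,s)),('in',pose(ins(17,2.5),FX,0,s))]:
    j=bot.solve_ik(*P);print(s,nm,P[0].round(1),None if j is None else np.round(j,2))
for k,P in dict(foot=fix(0,0,46),colR=fix(-48,-17,34),colL=fix(-48,17,34),ful=fix(-48,0,40)).items(): print(k,proj('side',P)[0].round(1))
E
```

```text
t 13.78 tcp [498.9  -6.8  50. ] F [-0.1 -0.4 -2.5] w 15.4
t 14.43 tcp [442.3  -2.4  70.8] F [ 0.7  0.3 -2. ] w 15.7
t 14.82 tcp [416.8  -0.7  82. ] F [-0.1 -0.6 -2.8] w 15.4
t 15.52 tcp [415.9  -1.  190.7] F [ 0.   0.2 -3. ] w 15.2
1 preup [ 570.6 -182.7  181.7] [ 0.02  0.27 -0.23  0.   -1.08 -0.09]
1 pre [ 570.6 -182.7   81.7] [ 0.02  0.37 -0.34  0.   -0.86 -0.09]
1 in [576.9 -98.4  49.3] [ 0.16  0.39 -0.4   0.   -0.78 -0.24]
-1 preup [ 570.6 -182.7  181.7] None
-1 pre [ 570.6 -182.7   81.7] None
-1 in [576.9 -98.4  49.3] [ 0.16  0.39 -0.4   0.   -0.78  2.9 ]
foot [302.4 250.1]
colR [309.7 246.2]
colL [320.6 249.6]
ful [315.1 245.7]
```

The left collar now projects to (320.6, 249.6), which matches the disc seen at (321, 250). Going round to the -y side.

```bash
python3 - <<'E'
from h import *
g=lambda c:np.clip((c/255.)**0.6*255,0,255).astype('uint8')
P=pose(ins(-68,4)+[0,0,100],FX,0,1)
bot.move_ptp(*P);st()
bot.line_to(pose(ins(-68,4),FX,0,1)[0],velocity=150);st()
im=bot.camera('side');cv2.imwrite('pics/q1.png',g(cv2.resize(im[205:305,255:395,::-1],None,fx=5.5,fy=5.5,interpolation=cv2.INTER_CUBIC)))
im=bot.camera('top');cv2.imwrite('pics/q2.png',g(cv2.resize(im[170:280,270:430,::-1],None,fx=5,fy=5,interpolation=cv2.INTER_CUBIC)))
E
```

```text
t 17.28 tcp [ 570.3 -182.4  181.2] F [-0.6 -0.4 -1.9] w 15.8
t 18.1 tcp [ 571.3 -182.7   82.6] F [ 0.   0.2 -2. ] w 15.2
```

View pics/q1.png

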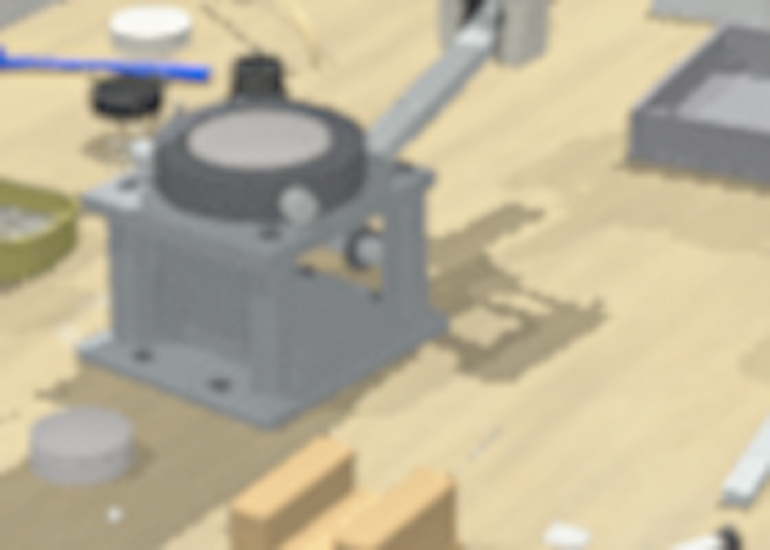

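View pics/q2.png

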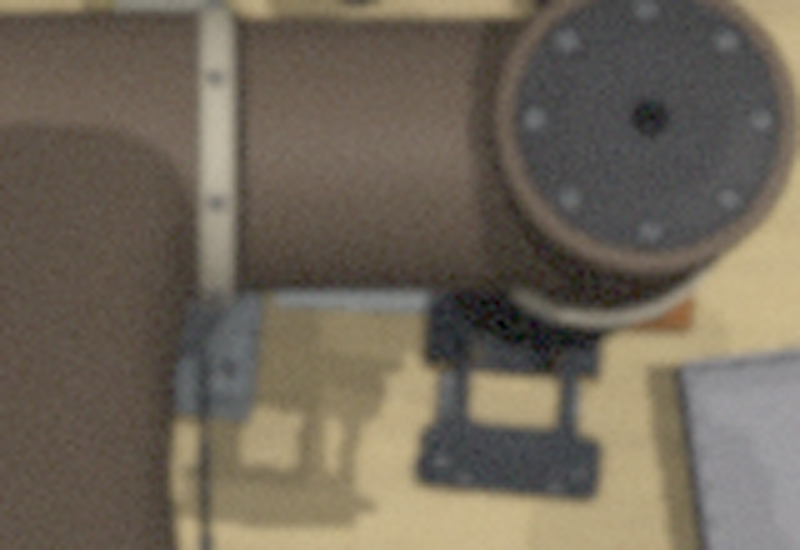

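```bash
python3 - <<'E'
from h import *
g=lambda c:np.clip((c/255.)**0.6*255,0,255).astype('uint8')
ok=True
for nx,l in [(-45,3),(-20,2.5),(0,2.5),(17,2.5)]:
    bot.line_to(pose(ins(nx,l),FX,0,1)[0],velocity=70);s=st()
    if np.linalg.norm(s['contact_force']-[0,0,-2.5])>6: print('STOP');ok=False;break
if ok:
  for l in (1,0,-1,-2,-3):
    bot.line_to(pose(ins(17.5,l),FX,0,1)[0],velocity=30);s=st()
    if s['contact_force'][2]>1.5: break
im=bot.camera('side');cv2.imwrite('pics/r1.png',g(cv2.resize(im[205:305,255:395,::-1],None,fx=5.5,fy=5.5,interpolation=cv2.INTER_CUBIC)))
E
```

```text
t 18.7 tcp [ 572.3 -159.5   72.2] F [ 0.1 -1.1 -1.7] w 15.3
t 19.23 tcp [ 574.1 -134.9   62.7] F [ 0.6  0.9 -1.3] w 15.5
t 19.68 tcp [ 575.6 -114.9   55.3] F [-0.9  0.9 -2.6] w 15.4
t 20.09 tcp [576.8 -98.   49.1] F [ 0.6  0.3 -2.1] w 15.7
t 20.34 tcp [576.8 -98.6  47.6] F [ 0.3 -0.  -2.5] w 15.7
t 20.59 tcp [576.9 -98.9  46.7] F [-0.9  0.2 -2.3] w 15.5
t 20.84 tcp [577.  -99.1  46.2] F [-1.7 -0.9  2. ] w 15.7
```

View pics/r1.png

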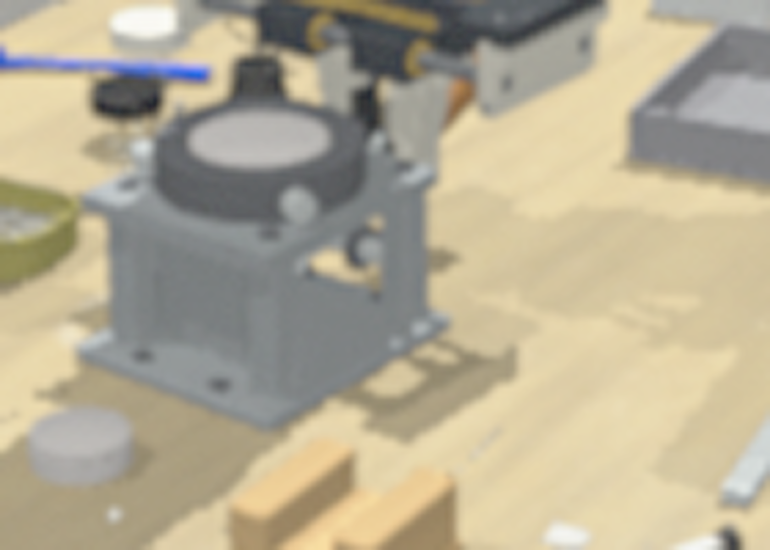

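Contact came within 1 mm of the predicted height. Letting go.

```bash
python3 - <<'E'
from h import *
g=lambda c:np.clip((c/255.)**0.6*255,0,255).astype('uint8')
bot.move_gripper(45);st();bot.pause(0.4)
p=bot.read_state()['tcp_pos']
bot.line_to(p+[0,0,75],velocity=180);st()
bot.line_to(p+[0,-45,75],velocity=180)
im=bot.camera('side');cv2.imwrite('pics/s_s.png',im[:,:,::-1]);cv2.imwrite('pics/s1.png',g(cv2.resize(im[185:285,275:415,::-1],None,fx=5.5,fy=5.5,interpolation=cv2.INTER_CUBIC)))
im=bot.camera('top');cv2.imwrite('pics/s2.png',g(cv2.resize(im[170:280,270:430,::-1],None,fx=5,fy=5,interpolation=cv2.INTER_CUBIC)))
st()
E
```

```text
t 21.61 tcp [576.8 -99.1  45.8] F [-0.7  0.   0.3] w 45.0
t 22.57 tcp [576.8 -99.  121.2] F [ 0.4 -1.3  0.3] w 45.0
t 23.07 tcp [ 576.4 -144.   120. ] F [-0.5 -0.5  0.6] w 45.0
```

View pics/s1.png

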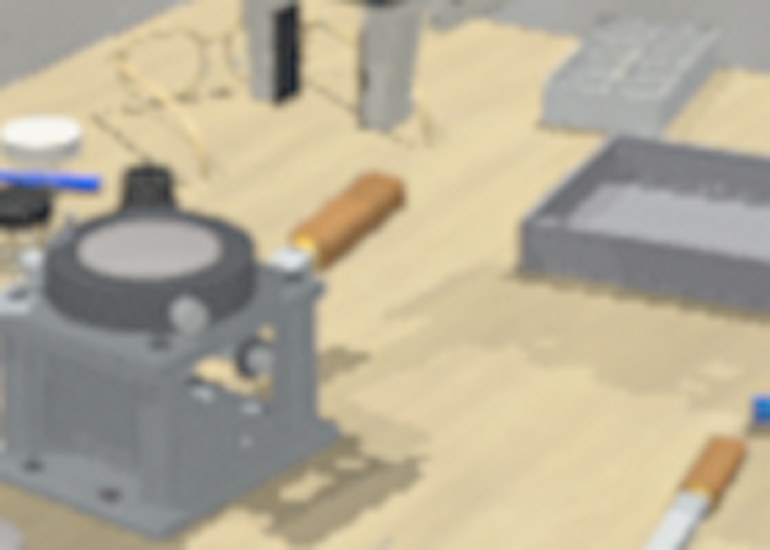

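View pics/s2.png

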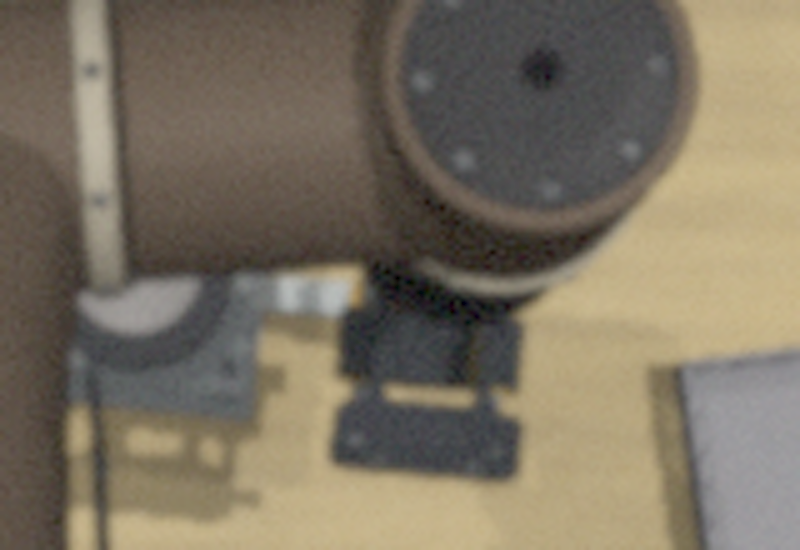

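```bash
python3 - <<'E'
from h import *
fs=lambda x,y:(275+(x+.5)/5.5-.5,185+(y+.5)/5.5-.5)
o,d=ray('side',[fs(303,247),fs(378,180),fs(402,186),fs(325,265)])
for v,off in zip(d,(0,0,12,12)):
    # FY = -x world ; visible side (toward camera +y/-x?) 
    t=-((o-NEST)@FY-off)/(v@FY);P=o+v*t-NEST;print((P@FX).round(1),(P[2]+99).round(1))
# model
for A in (8,10,11.5,13,20):
    a=np.radians(A);n=np.array([np.sin(a),np.cos(a)]);dd=np.array([np.cos(a),-np.sin(a)])
    C=np.array([-48,34])+12*n; s=(17.5-C[0])/dd[0]
    f=lambda b,h:(C+dd*(s-99+b)+n*h).round(1)
    top0=C+n*6; z0=top0[1]-np.tan(a)*(0-top0[0])
    print(A,'handle c',f(-63,0),'top front',f(-29,9),'top end',f(-97,9),'bar top at x=0',z0.round(1))
E
```

```text
-106.7 62.9
-164.0 77.2
-166.5 76.3
-107.3 56.8
8 handle c [-142.9   59.5] top front [-108.    63.6] top end [-175.3   73.1] bar top at x=0 45.4
10 handle c [-142.    62.8] top front [-107.    65.7] top end [-174.    77.5] bar top at x=0 43.8
11.5 handle c [-141.2   65.2] top front [-106.1   67.3] top end [-172.8   80.8] bar top at x=0 42.6
13 handle c [-140.3   67.6] top front [-105.2   68.8] top end [-171.5   84.1] bar top at x=0 41.4
20 handle c [-134.7   78.3] top front [-99.7  75.2] top end [-163.6   98.4] bar top at x=0 35.7
```

```bash
python3 - <<'E'
from h import *
q,_=ori(FX,0,1)
bot.line_to(fix(-149,0,100),velocity=200)
bot.move_gripper(0,20);st()
bot.line_to(fix(-149,0,79),velocity=80)
for z in np.arange(76,50,-3):
    bot.line_to(fix(-149,0,z),velocity=30);s=st()
    if s['contact_force'][2]>35: print('STOP');break
E
```

```text
t 24.26 tcp [ 572.1 -162.   100. ] F [-0.8 -0.3  1.3] w 0.6
t 24.92 tcp [ 572.4 -162.1   76.3] F [ 0.3 -0.4  1.3] w 0.7
t 25.17 tcp [ 573.  -162.5   73.9] F [-0.1 -2.5  5.7] w 0.1
t 25.42 tcp [ 572.9 -162.7   71. ] F [-0.1 -3.   5.3] w 0.6
t 25.67 tcp [ 572.9 -162.8   68. ] F [-0.3 -3.3  6. ] w 0.5
t 25.92 tcp [ 572.9 -162.8   65. ] F [-1.2 -3.1  5.3] w 0.5
t 26.17 tcp [ 573.  -163.    62.1] F [-0.8 -4.8  6. ] w 0.8
t 26.42 tcp [ 573.  -163.    59.1] F [-0.3 -3.4  5. ] w 0.4
t 26.67 tcp [ 572.9 -162.8   55.9] F [ 0.2 -2.   3.3] w 0.5
t 26.92 tcp [ 571.6 -161.8   51.6] F [ 1.1  1.1 -0.2] w 0.5
```

```bash
python3 - <<'E'
from h import *
g=lambda c:np.clip((c/255.)**0.6*255,0,255).astype('uint8')
st()
im=bot.camera('side');cv2.imwrite('pics/u1.png',g(cv2.resize(im[185:285,275:415,::-1],None,fx=5.5,fy=5.5,interpolation=cv2.INTER_CUBIC)))
E
```

```text
t 26.92 tcp [ 571.6 -161.8   51.6] F [ 1.1  1.1 -0.2] w 0.5
```

View pics/u1.png

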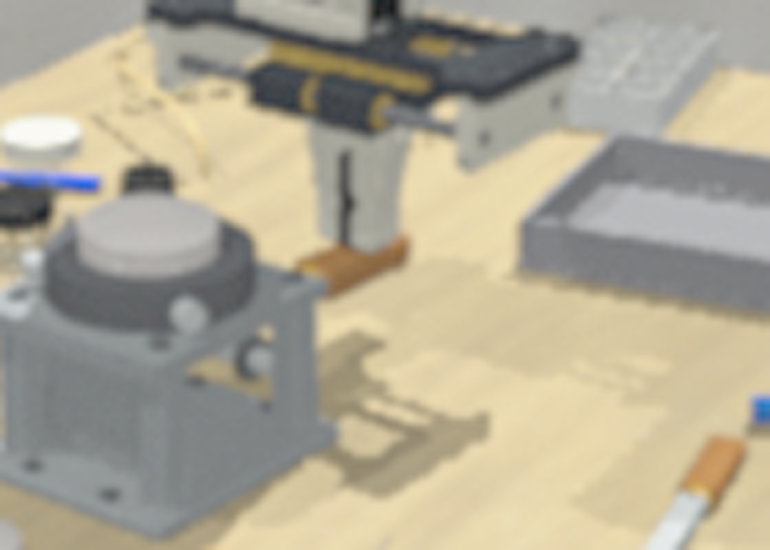

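```bash
python3 - <<'E'
from h import *
g=lambda c:np.clip((c/255.)**0.6*255,0,255).astype('uint8')
for z in (50,48):
    bot.line_to(fix(-149,0,z),velocity=25);s=st()
    if s['contact_force'][2]>25: break
bot.pause(0.2);st()
im=bot.camera('side');cv2.imwrite('pics/u2.png',g(cv2.resize(im[185:285,275:415,::-1],None,fx=5.5,fy=5.5,interpolation=cv2.INTER_CUBIC)))
bot.line_to(fix(-149,0,150),velocity=200)
im=bot.camera('side');cv2.imwrite('pics/u_s.png',im[:,:,::-1]);cv2.imwrite('pics/u3.png',g(cv2.resize(im[205:265,275:335,::-1],None,fx=10,fy=10,interpolation=cv2.INTER_CUBIC)))
im=bot.camera('top');cv2.imwrite('pics/u_t.png',im[:,:,::-1]);cv2.imwrite('pics/u4.png',g(cv2.resize(im[190:250,260:335,::-1],None,fx=10,fy=10,interpolation=cv2.INTER_CUBIC)))
E
```

```text
t 27.22 tcp [ 572.  -161.8   49.8] F [-0.7 -0.2  1.1] w 0.6
t 27.47 tcp [ 572.1 -162.    47.9] F [-0.3 -0.1  0.1] w 0.7
t 27.67 tcp [ 572.1 -162.    48. ] F [ 0.3 -0.1  0.7] w 0.2
```

View pics/u3.png

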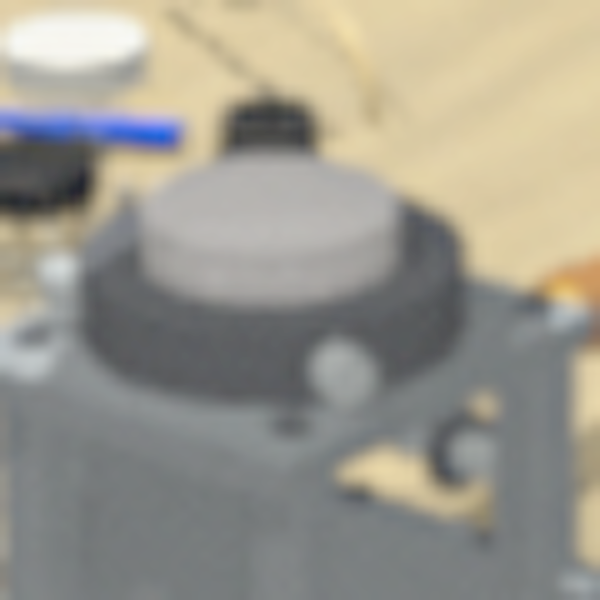

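View pics/u4.png

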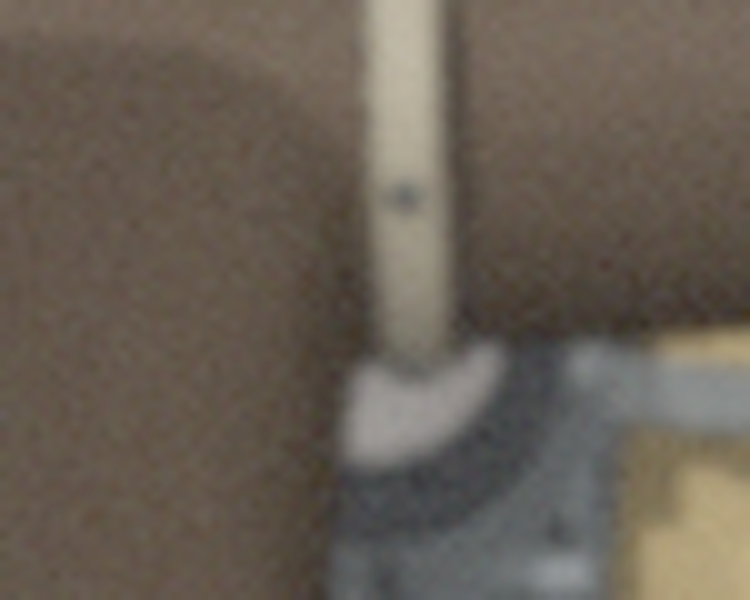

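```bash
python3 - <<'E'
from h import *
o,_=ray('side',[(320,240)]);h=(o-NEST)[:2];h/=np.linalg.norm(h);h=np.r_[h,0]
for z in(99,104,108,110,112,114): 
    print(z,((proj('side',[[*(NEST[:2]+30*h[:2]),z],[*NEST[:2],z]])-[274.55,204.55])*10).round(0).tolist())
print(((proj('side',[[*(NEST[:2]+46*h[:2]),99]])-[274.55,204.55])*10).round(0).tolist())
# tray
P=np.array([[550.9,-273.9],[571.5,-411.3],[407.9,-430.9],[388.2,-295.2]]);print(P.mean(0))
fy=Z
for s in(1,-1):
  for nm,pos in [('lapup',NEST+[0,0,60]),('lap',NEST+[0,0,3]),('tray',np.array([479.6,-352.7,14]))]:
    for yaw in (-1,):
      out=[]
      for ang in range(-90,90,15):
        u=np.array([np.cos(np.radians(ang)),np.sin(np.radians(ang)),0]);j=bot.solve_ik(pos,ori(u,0,s)[0]);out.append((ang,None if j is None else round(float(j[5]),2)))
      print(s,nm,out)
E
```

```text
99 [[274.0, 300.0], [272.0, 249.0]]
104 [[273.0, 280.0], [272.0, 230.0]]
108 [[273.0, 264.0], [271.0, 214.0]]
110 [[273.0, 256.0], [271.0, 206.0]]
112 [[272.0, 248.0], [271.0, 198.0]]
114 [[272.0, 240.0], [271.0, 190.0]]
[[275.0, 328.0]]
[ 479.625 -352.825]
1 lapup [(-90, 2.83), (-75, None), (-60, -2.93), (-45, -2.67), (-30, -2.41), (-15, -2.14), (0, -1.88), (15, -1.62), (30, -1.36), (45, -1.1), (60, -0.84), (75, -0.57)]
1 lap [(-90, 2.83), (-75, None), (-60, -2.93), (-45, -2.67), (-30, -2.41), (-15, -2.14), (0, -1.88), (15, -1.62), (30, -1.36), (45, -1.1), (60, -0.84), (75, -0.57)]
1 tray [(-90, -2.84), (-75, -2.57), (-60, -2.31), (-45, -2.05), (-30, -1.79), (-15, -1.53), (0, -1.26), (15, -1.0), (30, -0.74), (45, -0.48), (60, -0.22), (75, 0.04)]
-1 lapup [(-90, -0.31), (-75, -0.05), (-60, 0.21), (-45, 0.47), (-30, 0.74), (-15, 1.0), (0, 1.26), (15, 1.52), (30, 1.78), (45, 2.04), (60, 2.31), (75, 2.57)]
-1 lap [(-90, -0.31), (-75, -0.05), (-60, 0.21), (-45, 0.47), (-30, 0.74), (-15, 1.0), (0, 1.26), (15, 1.52), (30, 1.78), (45, 2.04), (60, 2.31), (75, 2.57)]
-1 tray [(-90, 0.31), (-75, 0.57), (-60, 0.83), (-45, 1.09), (-30, 1.35), (-15, 1.62), (0, 1.88), (15, 2.14), (30, 2.4), (45, 2.66), (60, 2.92), (75, None)]
```

```bash
python3 - <<'E'
from h import *
g=lambda c:np.clip((c/255.)**0.6*255,0,255).astype('uint8')
bot.line_to(fix(-120,0,165),velocity=200)
bot.move_gripper(84)
bot.line_to(fix(0,0,165),velocity=200)
bot.line_to(fix(0,0,112),velocity=120)
bot.line_to(fix(0,0,101.5),velocity=40);st()
bot.move_gripper(40,25);bot.pause(.1);st()
im=bot.camera('side');cv2.imwrite('pics/v1.png',g(cv2.resize(im[185:285,255:395,::-1],None,fx=5.5,fy=5.5,interpolation=cv2.INTER_CUBIC)))
E
```

```text
t 31.94 tcp [583.2 -13.4 101.4] F [ 1.  -0.1  0. ] w 84.1
t 32.58 tcp [583.5 -13.4 101.6] F [0.7 0.3 0.1] w 59.1
```

View pics/v1.png

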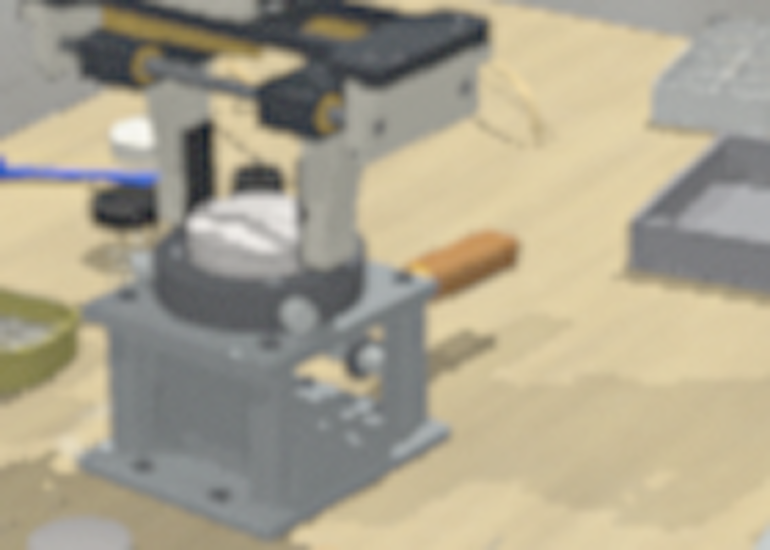

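```bash
python3 - <<'E'
from h import *
g=lambda c:np.clip((c/255.)**0.6*255,0,255).astype('uint8')
bot.line_to(fix(0,0,107),velocity=40)
bot.line_to(fix(0,0,160),velocity=100);st()
an=np.radians(96.9);u=np.array([np.cos(an),np.sin(an),0]);q=ori(u,0,1)[0]
bot.move_ptp([479.6,-352.8,110],q);s=st()
im=bot.camera('side');cv2.imwrite('pics/w1.png',g(cv2.resize(im[150:260,330:480,::-1],None,fx=5,fy=5,interpolation=cv2.INTER_CUBIC)))
E
```

```text
t 33.61 tcp [582.8 -13.4 159.5] F [-0.7 -0.  -2. ] w 59.3
t 34.95 tcp [ 480.2 -352.3  110. ] F [ 0.4  0.2 -1.2] w 59.2
```

View pics/w1.png

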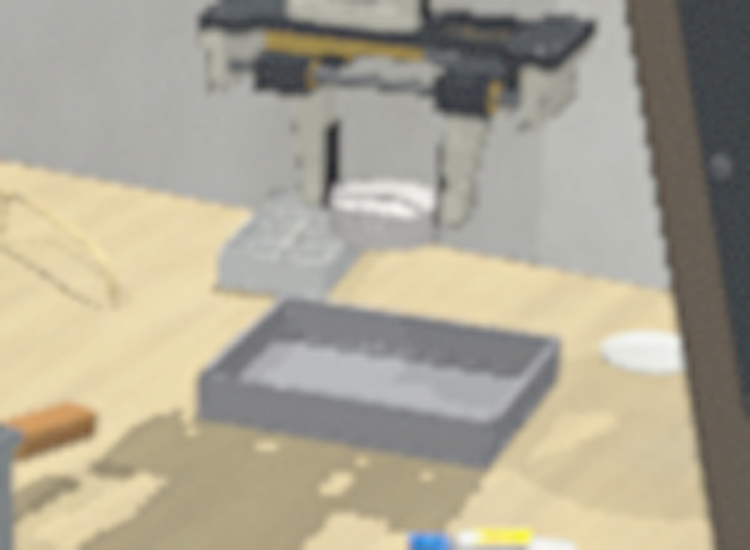

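Lap is held level, dome up, over the tray. Lowering it with force checks.

```bash
python3 - <<'E'
from h import *
c=np.array([479.6,-352.8,0])
bot.line_to(c+[0,0,40],velocity=100);st()
bot.line_to(c+[0,0,17],velocity=50);st()
for z in (15.5,14.5,13.5,12.7,12,11.3,10.6,10,9.3,8.5):
    bot.line_to(c+[0,0,z],velocity=15);bot.pause(.05);f=np.mean([bot.read_state()['contact_force'][2]]);s=st()
    if s['contact_force'][2]>2.5: break
E
```

```text
t 35.85 tcp [ 480.1 -352.9   40.5] F [ 0.4  0.1 -1.8] w 59.1
t 36.46 tcp [ 479.4 -352.7   16.5] F [-1.2 -0.6 -1.8] w 59.2
t 36.76 tcp [ 479.7 -353.    16.1] F [-1.9  1.6  4.7] w 59.1
```

```bash
python3 - <<'E'
from h import *
g=lambda c:np.clip((c/255.)**0.6*255,0,255).astype('uint8')
bot.move_gripper(74);st()
c=np.array([479.6,-352.8,0])
bot.line_to(c+[0,0,45],velocity=60)
bot.line_to(c+[0,0,160],velocity=200)
bot.line_to(c+[60,180,200],velocity=250);st()
im=bot.camera('side');cv2.imwrite('pics/x_s.png',im[:,:,::-1]);cv2.imwrite('pics/x1.png',g(cv2.resize(im[180:260,350:460,::-1],None,fx=7,fy=7,interpolation=cv2.INTER_CUBIC)))
im=bot.camera('top');cv2.imwrite('pics/x_t.png',im[:,:,::-1]);cv2.imwrite('pics/x2.png',g(im[:,:,::-1]))
E
```

```text
t 37.29 tcp [ 479.6 -352.8   15.4] F [-0.   0.1 -0. ] w 74.0
t 39.58 tcp [ 538.9 -173.2  199.1] F [-0.7 -0.6 -0.2] w 73.8
```

View pics/x1.png

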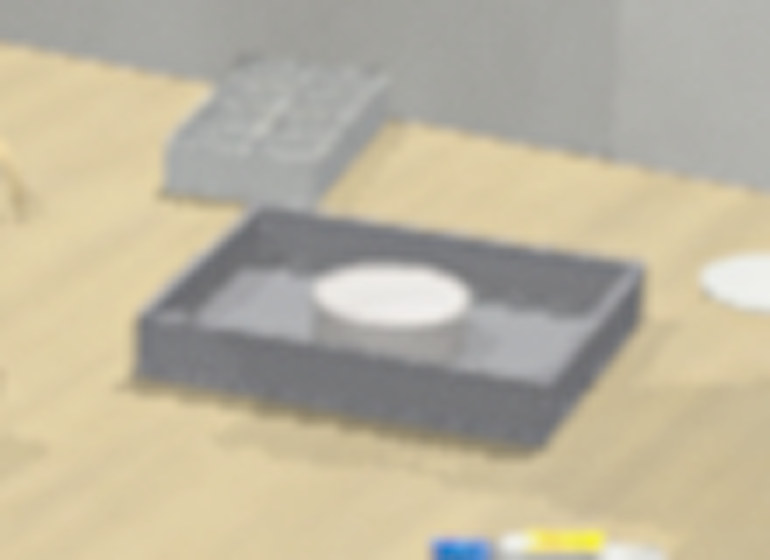

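View pics/x2.png

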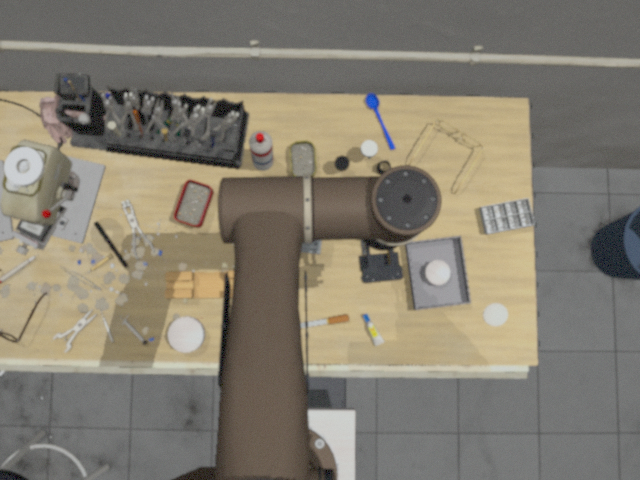

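The lap lies flat in the tray, dome up, at top-view pixel (437,272), near the tray's centre. The loupe, glue tube and tin have not moved, and the gripper is clear of everything. Handing in.

```bash
python3 - <<'E'
from plant import bot
bot.close_job()
E
```

```text
the job is handed in; nothing more can be done
```

I handed the job in at about 39.7 s of the 59 s allowed. The lap is in the grey tray, flat and dome up. No verdict is reported, so this rests on my own checks.

- **Bar:** I took the larger bar from its rest by the shaft and laid it over the cross rod, with its nose aimed about 17 mm past the cup's axis. It touched the rod within 1 mm of the predicted height. After I let go, the side picture showed it resting in place at a slope of about 10–11°.
- **Knocking out:** I pressed the handle down from above with closed fingertips at 5–6 N instead of gripping it. The force then fell to about zero as the lap came free. The picture showed the lap upright in the cup; I judged its side to stand about 13 mm above the mouth.
- **Placing:** I gripped the lap by its side and lowered it until it touched the tray floor. It ended near the tray's centre, and the robot was clear of everything.
- **Bystanders:** The loupe, glue tube and tin look unmoved in the last top picture.

**Wrong or disagreeing:**
- I first took the robot-facing side as the fixture's front and slid the bar in there. It met no cross rod and touched nothing, so I withdrew and entered from the correct side (-y).
- The lap touched the tray floor about 3 mm higher than predicted, so it probably stood nearer 10–11 mm above the cup than the 13 mm I had judged.
- The nose position after letting go was inferred from the handle, because the nose itself was hidden from both cameras.

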